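Scrape the bench plate clean of wood chips

TASK

Pull the red-handled scraper block up out of its sprung tool rail, wipe the four wood chips off the steel bench plate into the blue tray with it without pressing on the plate with more than 25 N, then stand the scraper upright on the bare part of the cork mat. Keep the gripper and arm off the chips, and leave the stone, jar and hammer where they are.

Things in the scene. Friction and masses are not known exactly. Their poses are not given: they have to be found in the camera images.
- scraper: Scraper block: body 180 mm long (x), 30 thick (y), 55 high, wood with a flat steel foot that wipes. On top a red upright rib handle, 100 mm long (x), 26 thick (y), 55 to 105 mm above the underside: grip it across y from above. A 100 mm bead stands 4 mm out of the +y face, 20 mm up. Origin: centre of the underside, z up. 0.3 to 0.5 kg.
- rail: Grey tool rail fixed on the mat: open-topped channel along x holding the scraper; 214 mm long, y -27 to +48 mm, 50 high, channel floor 8 mm up. A sprung brass roller in the +y cheek catches the scraper's bead: a straight upward pull of about 10 to 20 N frees it, clear after rising 45 mm. Origin: underside, under mid-channel.
- plate: Dark steel bench plate, fixed, 240 (x) x 260 (y) x 40 mm high, flat with no rim. Origin: centre of the underside, so its top is at z = 40 mm. A scraper foot gliding up to 4 mm above the top still carries the chips along. The tray adjoins its +y or its -y edge, the mat the other one.
- tray: Blue open chip tray, fixed, 260 (x) x 200 (y) x 34 mm high outside, walls and floor 5 mm, its long rim 3 mm from the plate's edge and 6 mm lower than the plate's top. Origin: centre of the underside. It stands on the left or the right of the plate.
- mat: Tan cork mat, fixed, 260 (x) x 200 (y) x 6 mm thick, on the side of the plate away from the tray. Origin: centre of the underside. The rail stands on its +y half; the half towards its own -y is bare.
- chip1: Loose pale wood chip (offcut), 64 x 22 x 10 mm (x, y, z), on the plate at any yaw. Origin: centre of its underside as it first lies. 14 g.
- chip2: Loose pale wood chip (offcut), 62 x 24 x 12 mm (x, y, z), on the plate at any yaw. Origin: centre of its underside as it first lies. 14 g.
- chip3: Loose pale wood chip (offcut), 66 x 20 x 10 mm (x, y, z), on the plate at any yaw. Origin: centre of its underside as it first lies. 14 g.
- chip4: Loose pale wood chip (offcut), 60 x 24 x 10 mm (x, y, z), on the plate at any yaw. Origin: centre of its underside as it first lies. 14 g.
- stone: Bystander: red-brown sharpening stone on a wood base, 200 x 70 x 34 mm, beyond the plate. Origin: centre of the underside.
- jar: Bystander: amber glass jar with brass cap, 64 mm across, 75 mm high, beyond the plate. Origin: centre of the underside.
- hammer: Bystander: hammer 240 mm long lying beyond the plate. Origin: centre of its underside.

How it is judged (in metres and radians):
On the way, in this order (a step that is already met when the one before it is completed fails the run):
1. the scraper has been pulled up out of the rail, its underside more than 80 mm above the rail's underside (z of scraper in the frame of rail above 0.08 m), for 0.1 s.
2. all four chips lie in the tray, and the scraper has not yet been put down (its underside is more than 15 mm above the mat's top) (x of chip1 in the frame of tray between -0.13 and 0.13 m and y of chip1 in the frame of tray between -0.1 and 0.1 m and z of each of chip1, chip2, chip3, chip4 in the frame of tray below 0.034 m and x of chip2 in the frame of tray between -0.13 and 0.13 m and y of chip2 in the frame of tray between -0.1 and 0.1 m and x of chip3 in the frame of tray between -0.13 and 0.13 m and y of chip3 in the frame of tray between -0.1 and 0.1 m and x of chip4 in the frame of tray between -0.13 and 0.13 m and y of chip4 in the frame of tray between -0.1 and 0.1 m and z of scraper in the frame of mat above 0.021 m), for 0.2 s.
At the end, for the whole second after the job is handed in: All four chips are at rest in the tray: centres within its outline and below its rim (34 mm above its underside). The scraper stands released and still on the mat itself (not in the rail), its centre within the mat's outline, its underside flat on the cork within 4 mm, upright within 0.1 rad (x of chip1 in the frame of tray between -0.13 and 0.13 m and y of chip1 in the frame of tray between -0.1 and 0.1 m and z of each of chip1, chip2, chip3, chip4 in the frame of tray below 0.034 m and x of chip2 in the frame of tray between -0.13 and 0.13 m and y of chip2 in the frame of tray between -0.1 and 0.1 m and x of chip3 in the frame of tray between -0.13 and 0.13 m and y of chip3 in the frame of tray between -0.1 and 0.1 m and x of chip4 in the frame of tray between -0.13 and 0.13 m and y of chip4 in the frame of tray between -0.1 and 0.1 m and linear speed of each of chip1, chip2, chip3, chip4 below 0.03 m/s and x of scraper in the frame of mat between -0.13 and 0.13 m and y of scraper in the frame of mat between -0.1 and 0.1 m and z of scraper in the frame of mat between 0.003 and 0.01 m and angle between scraper's own z axis and vertical below 0.1 rad and contact force between scraper and mat above 1 N and linear speed of scraper below 0.02 m/s); the robot touches nothing.
It fails at once if the gripper or the arm touches a chip (more than 0.5 N) (contact force between any of chip1, chip2, chip3, chip4 and the fingers above 0.5 N or contact force between any of chip1, chip2, chip3, chip4 and the arm above 0.5 N).
It fails at once if the scraper presses on the plate with more than 25 N (contact force between scraper and plate above 25 N).
It fails at once if the stone, the jar or the hammer is moved more than 20 mm (distance of any of stone, jar, hammer from where it was at the start of the episode above 0.02 m).
It also fails if it takes over 48 s, if anything falls off the work surface, if the arm or the gripper's body presses on something with over 40 N, if the wrist force passes 120 N, or if a joint passes its speed limit or range.

ROBOT

A 6-joint arm with a two-finger parallel gripper is mounted at the origin on the work surface. World frame = base frame: x ahead of the robot, y to its left, z up, the work surface at z = 0. Lengths are in mm, angles in rad, forces in N, time in s.
With the tool pointing down it reaches from about 275 to 775 mm from the base axis. Payload 14.6 kg.
Tool frame: the origin (TCP) lies at the very end of the fingers, on their centre line; the grasp point (between the pads) lies 19 mm behind it; z points along the fingers, y is the line along which they close (so a half turn about z gives the same grasp; the last joint's range is limited). The gripper opens to 85 mm and grips with 20 to 120 N. Pads are 22 mm wide; open, the fingers measure 114 mm over their backs; the gripper's body (76 mm by 85 mm) begins 54 mm behind the grasp point. The pads swing forward as they close: fully open they stand 13 mm farther back than shut.
Start: joints at [1.099, 0.263, -0.048, 1.259, 0, 1.415], TCP at [163.556, 498.876, 231.278] pointing down, gripper open.
Joint ranges: [-2.65, 2.65], [-0.89, 1.7], [-1.18, 1.37], [-2.13, 2.11], [-1.35, 1.29], [-3.14, 3.14]. Speed limits (rad/s): [1.89, 1.89, 2.57, 2.79, 3.14, 3.14].

INTERFACE

Orientations are given as [roll, pitch, yaw] about the fixed x, y, z axes, in that order (R = Rz(yaw) Ry(pitch) Rx(roll)).
In Python, from rig import * gives the robot as it stands.
- The arm moves only by the tool send_rows, never from a script. Its arguments are lists of equal length, an entry for each row: "dp": the shift along the tool's x, y, z in cm, a list of three; "rotation": the turn, a rotation vector about the tool's x, y, z in rad, a list of three; "fingers": the finger opening in cm, from 0 to 8.54. A call has 1 to 5 rows; each row shifts and turns the commanded pose from where the row before left it, along the tool's axes as they then stand; what a row does not reach is not made up. A row lasts 1/12 s, in which the tool goes at most 41.7 mm and 7.16 degrees, less where a joint would pass 70% of its speed; a pose out of reach is approached as far as the arm can. A call is refused whole if a number of a shift passes 4.17 or a number of a turn 0.125, either way. A call with a gripper value outside its range is refused whole. The fingers move at their own pace and stop on an object; "force" is the grip in N (left out, the last holds). Time passes only in rows, so rows that do not move let the fingers close. It gives the time, the measured TCP pose, the force, the opening and the grip force at its end, in the units of the state.
- get_state(): the state, without advancing time (a new reading comes with each control period).
- read_camera(name): name is "side" or "top" or "wrist"; returns (picture, depth): 384x512x3 uint8, red, green, blue; 384x512 float32, mm along the optical axis (not along the pixel's ray), 0 where there is no reading.
- camera_info(name): a dict with "fov_y" (degrees; the focal length in pixels is half the picture's height over the tangent of half this angle, whatever the lens; pixels are square), "cx", "cy" (the principal point, pixels), "dist" ([k1, k2, p1, p2, k3] as OpenCV has them; the pictures are not rectified), "xyz" and "attitude" of the camera in the world; the wrist camera has in their place "tool_from_camera" (4x4, takes a point from camera to tool coordinates, whose origin is the TCP and whose axes are the flange's). Camera axes: x right, y up, looking along -z (the intrinsics and any distortion apply to the point x, -y, -z); pixel columns grow to the right and rows downward; lengths in mm; the calibration is good to about 2 mm. A picture is of the moment at which its call begins: read the wrist's pose just before it. camera_info takes no time and is no camera call.
- sign_off(): hands the job in; it is judged then, once.
Trained networks look in the newest picture that a camera, given by its name, has taken for a name from the list of things; names that differ only in an ending like _2 or _b are one class to them, and where a whole thing is asked for, a point or a joint stands for the part that bears it (a point fixed in the world has none). Each returns a list of dicts, best first, with "conf" (0 to 1); they miss things now and then, are a little off and sometimes report something else, mostly with a low value. They report only what shows in the picture. A call takes as long as a camera call.
- cut_out(name, camera): "region" (384x512 bool, what is visible of it) and "bbox" ([centre column, centre row, width, height] in pixels, round what is visible of it).
The state is a dict: "t": time; "joint_positions": joint angles; "qvel": joint speeds; "effort": joint torques, N m; "position": TCP position; "ee_rot": TCP orientation; "force": force on the tool from outside, world axes, zero at the start; "ft_torque": the same for the moment, N m; "opening": opening from 0.0 (shut) to 1.0 (fully open); "gripper_force": force on a finger pad.
Only numpy, scipy, OpenCV 4.12 (cv2) and the standard library are available. Lean on these libraries where they do the work, as an engineer would, in place of code of your own. Each camera call takes 0.05 s, during which the arm holds its last target. There are 200 camera calls.

## Working session

There is one attempt and no reset: what is moved stays moved. The work goes in short steps, Python scripts to look and compute and a tool call to move; the robot and the scene stay as the last step left them, time stands still between calls to the robot, and variables do not carry over. Pictures are saved under pics/ and viewed, at most 10 in all, crops included, and the job is handed in when it is done.

Besides the shell and the picture viewer there is one more tool, called as a command line: name --argument value ..., lists and objects as JSON in quotes. send_rows: Moves the arm, as the interface text tells. Its arguments: {"type":"object","properties":{"dp":{"type":"array","items":{"type":"array","items":{"type":"number"}}},"rotation":{"type":"array","items":{"type":"array","items":{"type":"number"}}},"fingers":{"type":"array","items":{"type":"number"}},"force":{"type":"number"}},"required":["dp","rotation","fingers"]}

```bash
mkdir -p pics; ls
cat > h.py <<'E'
from rig import *
import numpy as np, cv2
from scipy.spatial.transform import Rotation as R
def cam(name):
    i=camera_info(name); f=192/np.tan(np.radians(i["fov_y"])/2)
    K=np.array([[f,0,i["cx"]],[0,f,i["cy"]],[0,0,1]])
    return i,K,np.array(i["dist"],float)
def pose(name,st=None):
    i,K,d=cam(name)
    if name=="wrist":
        st=st or get_state(); T=np.eye(4);T[:3,:3]=R.from_euler('xyz',st["ee_rot"]).as_matrix();T[:3,3]=st["position"]
        return T@np.array(i["tool_from_camera"])
    T=np.eye(4);a=np.array(i["attitude"]);T[:3,:3]=a if a.shape==(3,3) else R.from_euler('xyz',a).as_matrix();T[:3,3]=i["xyz"];return T
def cloud(name,depth,T):
    i,K,d=cam(name); v,u=np.mgrid[:384,:512]
    p=cv2.undistortPoints(np.stack([u,v],-1).reshape(-1,1,2).astype(float),K,d).reshape(384,512,2)
    P=np.stack([p[...,0]*depth,-p[...,1]*depth,-depth],-1)
    W=P@T[:3,:3].T+T[:3,3]; W[depth==0]=np.nan
    return W
E
python3 - <<'E'
from h import *
print(get_state())
for n in("side","top","wrist"): print(n,camera_info(n))
ims=[]
for n in("side","top"):
    st=get_state();im,d=read_camera(n);W=cloud(n,d,pose(n,st));np.savez("c_"+n,im=im,d=d,W=W);ims.append(im)
    for o in("scraper","rail","plate","tray","mat","chip1","stone","jar","hammer"):
        for r in cut_out(o,n)[:6 if o=="chip1" else 1]:
            w=W[r["region"]];w=w[~np.isnan(w[:,0])]
            if len(w)==0: continue
            rect=cv2.minAreaRect(w[:,:2].astype(np.float32))
            print(n,o,round(r["conf"],2),np.round(r["bbox"]),len(w),"med",np.median(w,0).round(),"p2",np.percentile(w,2,0).round(),"p98",np.percentile(w,98,0).round(),"rect",np.round(rect[0]),np.round(rect[1]),round(rect[2]))
cv2.imwrite("pics/top.png",cv2.resize(ims[1],(768,576))[:,:,::-1])
cv2.imwrite("pics/side.png",cv2.resize(ims[0],(768,576))[:,:,::-1])
E
```

```text
pics
{'t': 0.0, 'joint_positions': array([ 1.09869213e+00,  2.63507564e-01, -4.89237688e-02,  1.25941602e+00,
       -2.34806484e-06,  1.41550999e+00]), 'qvel': array([ 9.60700586e-05, -1.97405254e-04, -4.95018157e-04, -8.06791408e-04,
        1.04977759e-04,  3.40534203e-04]), 'effort': array([ 1.40899181e-03, -6.37601352e+01,  3.84566867e+01,  1.36320759e-02,
       -3.08709559e-05,  2.72870835e-05]), 'position': array([163.43226059, 498.62263268, 230.83790016]), 'ee_rot': array([-3.14055391e+00, -1.60235662e-04,  2.82477472e+00]), 'force': array([-0.18702662,  0.32996135,  0.67504689]), 'ft_torque': array([-0.02419719,  0.03268185,  0.02650097]), 'gripper_force': 0.0, 'opening': 1.002466201534946}
side {'fov_y': 51.03188534034712, 'cx': 254.2094993769517, 'cy': 185.6234390558062, 'dist': array([-0.01138159,  0.        ,  0.        ,  0.        ,  0.        ]), 'xyz': array([ 456.60784661, -741.80125781,  610.40099711]), 'attitude': array([ 0.92469451, -0.00292778, -0.19958929])}
top {'fov_y': 45.047418787132116, 'cx': 256.78148654268415, 'cy': 190.63113257154856, 'dist': array([-0
[... 3031 characters left out ...]
77.] [64. 26.] 40
top chip1 0.61 [263. 215.  24.  26.] 300 med [554. -11.  48.] p2 [530. -35.  44.] p98 [579.  10.  52.] rect [555. -12.] [24. 59.] 49
top chip1 0.5 [225. 261.  25.  24.] 280 med [450.  71.  48.] p2 [428.  46.  38.] p98 [471.  95.  52.] rect [451.  71.] [23. 60.] 44
top stone 0.65 [274. 157.  88.  34.] 2724 med [691. -32.  31.] p2 [ 660. -130.    2.] p98 [732.  62.  36.] rect [697. -35.] [203.  77.] 86
top jar 0.67 [358. 152.  33.  32.] 745 med [ 685. -221.   72.] p2 [ 660. -252.   14.] p98 [ 714. -196.   77.] rect [ 692. -234.] [62. 78.] 12
top hammer 0.77 [142. 173. 103.  39.] 1456 med [657. 289.  22.] p2 [610. 149.   3.] p98 [687. 380.  27.] rect [673. 271.] [ 87. 248.] 14
```

View pics/top.png

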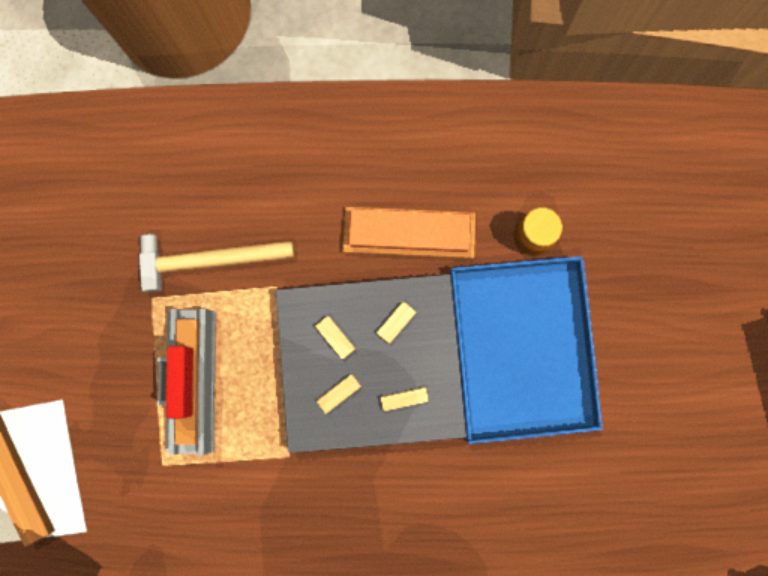

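View pics/side.png

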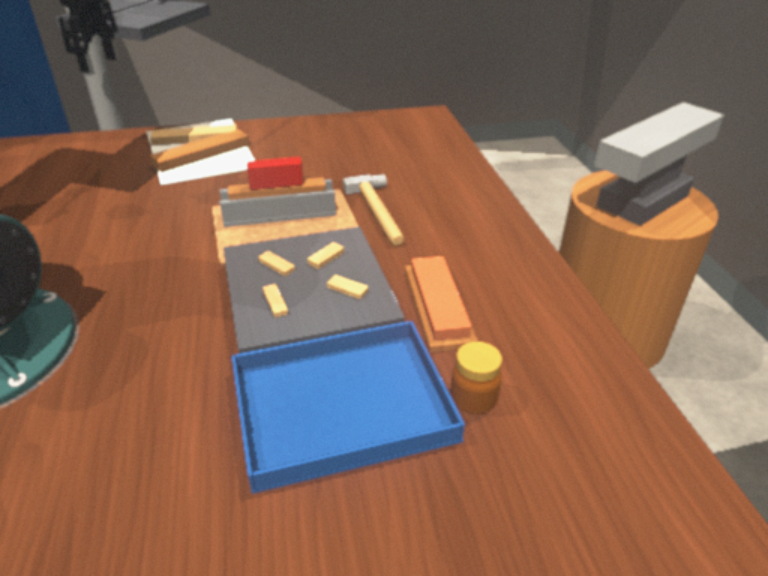

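The top view shows the rail with the red-handled scraper on the left (handle at about (178,380)), the plate with four chips at (335,337), (396,322), (339,394) and (404,399), and the blue tray on the right (-y). The side view agrees, with the handle at (275,172).

```bash
cat > m.py <<'E'
from h import *
def red(im):
    hsv=cv2.cvtColor(im,cv2.COLOR_RGB2HSV); return ((hsv[...,0]<5)|(hsv[...,0]>175))&(hsv[...,1]>200)&(hsv[...,2]>90)
def rect(p): 
    r=cv2.minAreaRect(p[:,:2].astype(np.float32)); return np.round(r[0],1),np.round(r[1],1),round(r[2],1)
E
python3 - <<'E'
from m import *
for n in("top","side"):
    z=np.load(f"c_{n}.npz");W=z["W"];w=W[red(z["im"])&(W[...,2]>60)&(W[...,1]>200)]
    top=w[w[:,2]>np.percentile(w[:,2],95)-5]
    print(n,len(w),len(top),"handle top z",np.median(top[:,2]),"rect",rect(top),"p",np.percentile(top,[1,50,99],axis=0).round(1).tolist())
    # face line / yaw: fit along x per-bin median
    X=top[:,0];print("yaw",np.polyfit(X,top[:,1],1)[0])
z=np.load("c_top.npz");W=z["W"];zz=W[...,2]
def show(name,m):
    m=cv2.morphologyEx(m.astype(np.uint8),cv2.MORPH_OPEN,np.ones((3,3)))>0
    w=W[m];print(name,len(w),"z",np.median(w[:,2]).round(1),"rect",rect(w))
for o in("plate","tray","mat"):
    show(o,cut_out(o,"top")[0]["region"])
x,y=W[...,0],W[...,1]
im=z["im"].astype(int)
# rail: grey, z 50-60
show("railtop",(zz>50)&(zz<62)&(y>230)&(y<350)&(abs(im[...,0]-im[...,2])<25))
show("scr body",(zz>62)&(zz<76)&(y>230)&(y<350))
# chips: pale
c=(im[...,0]-im[...,2]>60)&(im[...,0]>170)&(x>370)&(x<620)&(y>-110)&(y<150)
k,l,s,_=cv2.connectedComponentsWithStats(c.astype(np.uint8))
for i in range(1,k):
    if s[i,4]>60: w=W[l==i];print("chip",s[i,4],np.median(w[:,2]).round(1),rect(w),w[:,:2].min(0).round(),w[:,:2].max(0).round())
E
```

```text
top 785 509 handle top z 117.21677334683989 rect (array([467.8, 289. ]), array([96.7, 26.1]), 1.0) p [[421.5, 277.2, 114.6], [468.8, 289.3, 117.2], [516.0, 301.9, 121.4]]
yaw -0.01206699048588286Traceback (most recent call last):
  File "<stdin>", line 4, in <module>
    return _quantile_unchecked(
        a, q, axis, out, overwrite_input, method, keepdims, weights)
    return _ureduce(a,
                    func=_quantile_ureduce_func,
    ...<5 lines>...
                    overwrite_input=overwrite_input,
                    method=method)
    r = func(a, **kwargs)
    result = _quantile(arr,
                       quantiles=q,
    ...<2 lines>...
                       out=out,
                       weights=wgt)
    slices_having_nans = np.isnan(arr[-1, ...])
                                  ~~~^^^^^^^^^
IndexError: index -1 is out of bounds for axis 0 with size 0
```

```bash
sed -i 's/>200)&(hsv\[...,2\]>90)/>170)\&(hsv[...,2]>70)/' m.py
python3 - <<'E'
from m import *
for n in("top","side"):
    z=np.load(f"c_{n}.npz");W=z["W"];w=W[red(z["im"])&(W[...,2]>70)&(W[...,1]>200)]
    if n=="side": print(len(w))
    if len(w)<20: 
        r=cut_out("scraper","side") ; read=None
        w=W[(W[...,2]>75)&(W[...,1]>240)&(W[...,1]<330)&(W[...,0]>380)&(W[...,0]<560)]
    top=w[w[:,2]>113]
    face=w[(w[:,2]<110)&(w[:,2]>78)]
    for nm,q in(("top",top),("face",face)):
        if len(q)>10: print(n,nm,len(q),rect(q),np.percentile(q,[2,50,98],axis=0).round(1).tolist(),"yaw",np.polyfit(q[:,0],q[:,1],1)[0].round(3))
z=np.load("c_top.npz");W=z["W"];zz=W[...,2]
def show(name,m):
    m=cv2.morphologyEx(m.astype(np.uint8),cv2.MORPH_OPEN,np.ones((3,3)))>0
    w=W[m];print(name,len(w),"z",np.median(w[:,2]).round(1),"rect",rect(w))
x,y=W[...,0],W[...,1]
im=z["im"].astype(int)
show("railtop",(zz>50)&(zz<62)&(y>230)&(y<350)&(abs(im[...,0]-im[...,2])<25))
show("scr body",(zz>62)&(zz<76)&(y>230)&(y<350)&(x>360)&(x<570))
show("plate",(zz>33)&(zz<56)&(x>350)&(x<640)&(y>-140)&(y<180))
c=(im[...,0]-im[...,2]>60)&(im[...,0]>150)&(x>370)&(x<620)&(y>-110)&(y<150)
k,l,s,_=cv2.connectedComponentsWithStats(c.astype(np.uint8))
for i in range(1,k):
    if s[i,4]>60: w=W[l==i];print("chip",s[i,4],np.median(w[:,2]).round(1),rect(w),w[:,:2].min(0).round(),w[:,:2].max(0).round())
E
```

```text
top top 572 (array([467.8, 289.4]), array([96.8, 26.8]), 1.0) [[421.5, 277.4, 113.5], [469.7, 289.2, 116.9], [515.1, 302.1, 120.6]] yaw -0.005
top face 193 (array([467.7, 277.8]), array([94.9,  3.9]), 0.1) [[422.1, 276.4, 79.6], [464.3, 277.7, 94.5], [513.0, 279.4, 109.3]] yaw 0.003
468
side top 161 (array([467. , 286.3]), array([26.7, 92.6]), 88.3) [[422.7, 274.4, 113.3], [468.5, 281.0, 117.4], [511.0, 298.0, 119.3]] yaw 0.039
side face 234 (array([464.9, 276. ]), array([92.8,  9.2]), 1.8) [[426.1, 272.7, 78.8], [479.6, 276.5, 94.8], [510.4, 279.9, 109.3]] yaw 0.008
railtop 483 z 54.2 rect (array([468.9, 292.6]), array([ 55. , 210.2]), 90.0)
scr body 551 z 67.1 rect (array([467.6, 290. ]), array([179.5,  30.1]), 0.2)
plate 12837 z 38.6 rect (array([496.1,  26.5]), array([240.9, 260.8]), 5.0)
chip 330 48.1 (array([555. , -13.7]), array([25.3, 62.3]), 49.2) [526. -40.] [585.  15.]
chip 338 50.2 (array([533.,  76.]), array([62.3, 25.7]), 39.7) [504.  48.] [563. 104.]
chip 334 48.0 (array([451.3,  71.5]), array([24.2, 66.3]), 38.0) [423.  39.] [478. 103.]
chip 313 48.0 (array([443.8, -24.8]), array([21.3, 67.1]), 12.2) [428. -59.] [460.   9.]
```

send_rows --dp '[[0,0,0],[0,0,0],[0,0,0],[-2.4,-1.7,0],[-2.4,-1.7,0]]' --rotation '[[0,0,-0.106],[0,0,-0.106],[0,0,-0.105],[0,0,0],[0,0,0]]' --fingers '[6,6,6,6,6]' --force 100

```text
t: 1.42
position: [211.4, 464.9, 231.2]
ee_rot: [3.142, -0.0, -3.138]
force: [0.2, 0.2, -0.2]
opening: 0.706
gripper_force: 0.0
```

send_rows --dp '[[-2.5,-1.7,0.3],[-2.5,-1.7,0.3],[-2.5,-1.7,0.3],[-2.5,-1.7,0.3],[-2.5,-1.7,0.3]]' --rotation '[[0,0,0],[0,0,0],[0,0,0],[0,0,0],[0,0,0]]' --fingers '[6,6,6,6,6]'

```text
t: 1.83
position: [337.7, 378.9, 216.3]
ee_rot: [3.141, 0.0, -3.141]
force: [0.9, 0.8, 0.2]
opening: 0.698
gripper_force: 0.0
```

send_rows --dp '[[-2.5,-1.7,0.9],[-2.5,-1.7,0.9],[-2.5,-1.7,0.9],[-2.5,-1.7,0.9],[0,0,0]]' --rotation '[[0,0,0],[0,0,0],[0,0,0],[0,0,0],[0,0,0]]' --fingers '[6,6,6,6,6]'

```text
t: 2.25
position: [439.7, 309.3, 178.5]
ee_rot: [-3.14, -0.001, 3.138]
force: [0.3, -0.7, -1.4]
opening: 0.698
gripper_force: 0.0
```

send_rows --dp '[[-1.4,-1.0,1.2],[-1.38,-1.0,1.2],[0,0,0],[0,0,0]]' --rotation '[[0,0,0],[0,0,0],[0,0,0],[0,0,0]]' --fingers '[6,6,6,6]'

```text
t: 2.58
position: [464.3, 291.6, 155.9]
ee_rot: [-3.141, -0.001, 3.141]
force: [-0.4, -0.0, 0.9]
opening: 0.706
gripper_force: 0.0
```

Run:
```python
from m import *
st=get_state();im,d=read_camera("wrist");W=cloud("wrist",d,pose("wrist",st))
print(st["position"].round(1),st["ee_rot"].round(4))
m=red(im)&(W[...,2]>60);w=W[m];print(len(w),np.percentile(w,[1,50,99],axis=0).round(1).tolist())
t=w[w[:,2]>112];print(rect(t),np.median(t[:,2]))
cv2.imwrite("pics/w1.png",im[:,:,::-1])
```

```text
[464.3 291.6 155.9] [-3.1412e+00 -1.1000e-03  3.1407e+00]
6542 [[416.9, 278.5, 86.4], [455.9, 290.6, 119.6], [512.7, 302.9, 121.1]]
(array([466. , 290.7]), array([98.6, 25.2]), 0.3) 119.65918270582532
```

View pics/w1.png

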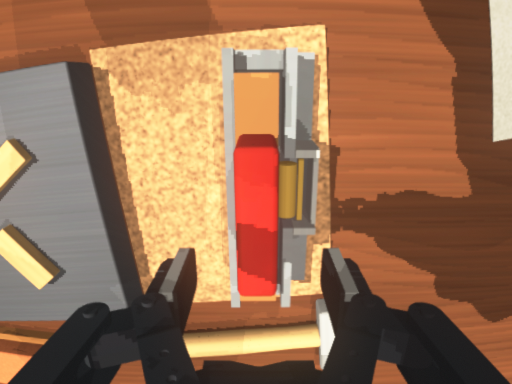

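The wrist view shows the handle (columns 237–277, rows 135–295) centred between the fingers, with the brass roller on its right (+y). The measured top, z ≈ 119.7, matches the expected 119.

send_rows --dp '[[-0.25,-0.13,2],[0,0,2],[0,0,2],[0,0,2],[0,0,0]]' --rotation '[[0,0,0],[0,0,0],[0,0,0],[0,0,0],[0,0,0]]' --fingers '[6,6,6,6,6]'

```text
t: 3.05
position: [464.9, 290.6, 74.0]
ee_rot: [-3.14, -0.004, -3.141]
force: [-0.5, -0.9, -1.5]
opening: 0.702
gripper_force: 0.0
```

send_rows --dp '[[0,0,0],[0,0,0],[0,0,0],[0,0,0],[0,0,0]]' --rotation '[[0,0,0],[0,0,0],[0,0,0],[0,0,0],[0,0,0]]' --fingers '[2,2,2,2,2]' --force 110

```text
t: 3.47
position: [467.5, 291.0, 78.0]
ee_rot: [3.141, 0.002, -3.141]
force: [-2.2, -1.2, 8.3]
opening: 0.291
gripper_force: 107.8
```

send_rows --dp '[[0,0,-0.5],[0,0,-0.7],[0,0,-0.8],[0,0,-1.0],[0,0,-1.0]]' --rotation '[[0,0,0],[0,0,0],[0,0,0],[0,0,0],[0,0,0]]' --fingers '[2,2,2,2,2]'

```text
t: 3.88
position: [466.8, 290.6, 117.4]
ee_rot: [3.141, 0.0, -3.141]
force: [0.7, -0.4, -3.9]
opening: 0.289
gripper_force: 113.0
```

send_rows --dp '[[0,0,-1.5],[0,0,-1.5],[0,0,-1.5],[0,0,-1.5],[0,0,0]]' --rotation '[[0,0,0],[0,0,0],[0,0,0],[0,0,0],[0,0,0]]' --fingers '[2,2,2,2,2]'

```text
t: 4.3
position: [467.9, 291.2, 179.5]
ee_rot: [3.14, 0.004, -3.141]
force: [0.2, 0.1, -3.1]
opening: 0.289
gripper_force: 113.5
```

send_rows --dp '[[0,0,0],[0,0,0],[0,0,0]]' --rotation '[[0,0,0],[0,0,0],[0,0,0]]' --fingers '[2,2,2]'

```text
t: 4.55
position: [466.4, 290.4, 175.4]
ee_rot: [-3.141, -0.001, -3.141]
force: [-0.3, 0.5, -4.9]
opening: 0.291
gripper_force: 113.5
```

Run:
```python
from m import *
st=get_state();im,d=read_camera("wrist");W=cloud("wrist",d,pose("wrist",st))
print(st["position"].round(1),st["ee_rot"].round(4),st["force"].round(1))
m=red(im);w=W[m];w=w[~np.isnan(w[:,0])];print(len(w),np.percentile(w,[1,50,99],axis=0).round(1).tolist())
top=w[w[:,2]>np.percentile(w[:,2],90)-5];print(rect(top),np.median(top[:,2]),"slope x,y",np.linalg.lstsq(np.c_[top[:,:2],np.ones(len(top))],top[:,2],rcond=None)[0])
im,d=read_camera("side");cv2.imwrite("pics/s2.png",im[60:260,80:360,::-1].repeat(2,0).repeat(2,1))
```

```text
[466.4 290.4 175.4] [-3.1410e+00 -1.4000e-03 -3.1414e+00] [-0.3  0.5 -4.9]
14006 [[414.8, 278.4, 180.2], [441.9, 290.7, 217.7], [489.7, 303.1, 219.5]]
(array([453.6, 290.7]), array([78.5, 26. ]), 0.6) 217.8636248857754 slope x,y [ 2.55255106e-02 -4.85566020e-03  2.07728143e+02]
```

View pics/s2.png

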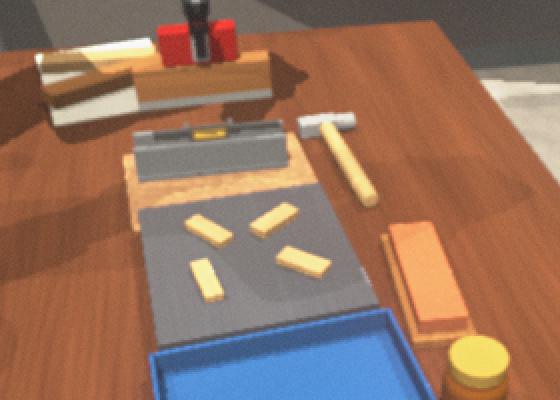

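The scraper is fully out of the rail in the side view (handle at about (197,42), steel foot from (55,122) to (272,97)), and the chips haven't moved. I'll check the scraper's tilt in the grip before wiping.

```bash
cat > tilt.py <<'E'
from m import *
def slope(w,hint,tol=4):
    w=w[~np.isnan(w[:,0])]; w=w[abs(w[:,2]-hint)<tol]
    for _ in range(3):
        A=np.c_[w[:,:2]-w[:,:2].mean(0),np.ones(len(w))];c=np.linalg.lstsq(A,w[:,2],rcond=None)[0]
        r=w[:,2]-A@c;w=w[abs(r)<2.5*r.std()+.3]
    return len(w),c.round(4),r.std().round(2),w[:,:2].min(0).round(),w[:,:2].max(0).round()
def box(W,x0,x1,y0,y1): 
    m=(W[...,0]>x0)&(W[...,0]<x1)&(W[...,1]>y0)&(W[...,1]<y1);return W[m]
E
python3 - <<'E'
from tilt import *
z=np.load("c_top.npz");W0=z["W"]
st=get_state();im,d=read_camera("top");W=cloud("top",d,pose("top",st))
im2,d2=read_camera("wrist");W2=cloud("wrist",d2,pose("wrist",st))
print(st["position"],st["ee_rot"],st["force"])
print("top handle before",slope(W0[red(z["im"])],118,4))
print("top body before",slope(box(W0,380,555,270,308),68,4))
print("top body now",slope(box(W,380,555,270,308),168,6))
print("top handle now",slope(W[red(im)],218,5))
print("wrist handle now",slope(W2[red(im2)],218,4))
print("wrist body now",slope(box(W2,370,560,270,310),167,6))
print("wrist mat",slope(box(W2,350,600,165,255),6,4))
print("wrist plate",slope(box(W2,350,620,0,145),40,4))
E
```

```text
[466.52001132 290.51316192 175.53842933] [-3.14111856e+00 -1.18721928e-03 -3.14136218e+00] [-0.70752714 -0.41813239 -4.66867093]
top handle before (533, array([5.500000e-03, 2.290000e-02, 1.170986e+02]), np.float64(1.48), array([419., 276.]), array([516., 303.]))
top body before (510, array([1.30000e-03, 1.50000e-03, 6.73352e+01]), np.float64(1.73), array([380., 275.]), array([555., 305.]))
top body now (625, array([1.840000e-02, 2.300000e-03, 1.660278e+02]), np.float64(1.55), array([381., 274.]), array([554., 306.]))
top handle now (344, array([1.720000e-02, 1.260000e-02, 2.157949e+02]), np.float64(1.34), array([418., 277.]), array([516., 303.]))
wrist handle now (12043, array([ 2.420000e-02, -5.800000e-03,  2.179451e+02]), np.float64(0.69), array([414., 278.]), array([493., 303.]))
wrist body now (6236, array([ 2.140000e-02, -6.800000e-03,  1.670537e+02]), np.float64(0.64), array([376., 275.]), array([425., 306.]))
wrist mat (20532, array([ 8.0000e-04, -8.0000e-04,  6.7792e+00]), np.float64(0.7), array([350., 165.]), array([600., 255.]))
wrist plate (20523, array([ 7.00000e-04, -1.30000e-03,  4.09395e+01]), np.float64(0.67), array([365.,   2.]), array([617., 145.]))
```

Every view shows the same tilt, about +0.02 rad along x, with the foot 63 mm below the TCP. I'll correct the tilt, yaw 5° and move over the plate's mat-side edge.

send_rows --dp '[[-0.25,-1.0,0],[-0.3,-2.0,0],[-0.3,-2.0,0],[-0.4,-2.0,0],[-0.4,-2.0,0]]' --rotation '[[0,0,0],[0,0,0],[0,0,0],[0,0,0],[0,0,0]]' --fingers '[2,2,2,2,2]'

```text
t: 5.17
position: [483.4, 199.3, 176.2]
ee_rot: [-3.141, -0.0, -3.141]
force: [0.9, 0.0, -3.8]
opening: 0.29
gripper_force: 113.0
```

send_rows --dp '[[-0.3,-2.0,0],[-0.3,-2.0,0],[-0.2,-1.3,0],[0,-0.7,0],[0,0,0]]' --rotation '[[0,0,0],[0,0,0],[0,0,0],[0,0.02,0],[0,0,-0.087]]' --fingers '[2,2,2,2,2]'

```text
t: 5.58
position: [491.6, 139.1, 176.2]
ee_rot: [3.14, -0.022, -3.058]
force: [-0.1, -0.2, -5.4]
opening: 0.286
gripper_force: 113.0
```

send_rows --dp '[[0,0,1],[0,0,1],[0,0,1],[0,0,0],[0,0,0]]' --rotation '[[0,0,0],[0,0,0],[0,0,0],[0,0,0],[0,0,0]]' --fingers '[2,2,2,2,2]'

```text
t: 6.0
position: [490.6, 140.6, 146.1]
ee_rot: [3.14, -0.022, -3.054]
force: [-0.5, 0.5, -3.8]
opening: 0.292
gripper_force: 112.9
```

Run:
```python
from tilt import *
st=get_state();im2,d2=read_camera("wrist");W2=cloud("wrist",d2,pose("wrist",st))
print(st["position"],st["ee_rot"],st["force"])
p=st["position"]
print("wrist handle now",slope(W2[red(im2)],p[2]+42.5,4))
print("wrist body now",slope(box(W2,395,590,110,170),p[2]-8,5))
print("wrist plate",slope(box(W2,395,590,-20,110),40,4))
w=W2[red(im2)];w=w[w[:,2]>p[2]+37];print(rect(w))
im,d=read_camera("top");W=cloud("top",d,pose("top",st))
print("top body",slope(box(W,395,590,110,170),p[2]-9,5))
w=W[abs(W[...,2]-p[2]+9)<6];w=w[(w[:,1]>80)&(w[:,1]<180)&(w[:,0]>350)&(w[:,0]<620)];print(rect(w))
```

```text
[490.56704441 140.6240595  146.10850269] [ 3.13978311 -0.02154989 -3.0542742 ] [-0.50454981  0.53936187 -3.8369905 ]
wrist handle now (12091, array([ 4.400000e-03, -2.800000e-03,  1.888785e+02]), np.float64(0.71), array([439., 125.]), array([517., 155.]))
wrist body now (6230, array([ 1.100000e-03, -2.900000e-03,  1.390547e+02]), np.float64(0.64), array([399., 118.]), array([450., 152.]))
wrist plate (29011, array([ 1.00000e-03, -9.00000e-04,  4.08946e+01]), np.float64(0.66), array([395., -20.]), array([590., 110.]))
(array([478.4, 139.8]), array([78.3, 26. ]), 5.2)
top body (517, array([2.800000e-03, 5.900000e-03, 1.369147e+02]), np.float64(1.55), array([401., 119.]), array([582., 151.]))
(array([491.3, 140.1]), array([180.2,  31. ]), 4.5)
```

Now level. The foot is at z ≈ 83, so I need to go down about 41 mm for a 2 mm glide.

send_rows --dp '[[0,0,1],[0,0,1],[0,0,0.9],[0,0,0.7],[0,0,0.2]]' --rotation '[[0,0,0],[0,0,0],[0,0,0],[0,0,0],[0,0,0]]' --fingers '[2,2,2,2,2]'

```text
t: 6.52
position: [489.7, 140.6, 107.5]
ee_rot: [3.14, -0.021, -3.054]
force: [-0.2, -0.0, -4.4]
opening: 0.287
gripper_force: 113.1
```

send_rows --dp '[[0,0,0.1],[0,0,0.1],[0,0,0],[0,0,0]]' --rotation '[[0,0,0],[0,0,0],[0,0,0],[0,0,0]]' --fingers '[2,2,2,2]'

```text
t: 6.85
position: [490.2, 140.7, 106.6]
ee_rot: [3.14, -0.019, -3.054]
force: [0.5, -0.0, -4.3]
opening: 0.287
gripper_force: 113.1
```

send_rows --dp '[[0,0,0.1],[0,-0.3,0],[0,-0.6,0],[0,-0.8,0],[0,-0.8,0]]' --rotation '[[0,0,0],[0,0,0],[0,0,0],[0,0,0],[0,0,0]]' --fingers '[2,2,2,2,2]'

```text
t: 7.27
position: [492.2, 114.9, 105.3]
ee_rot: [3.14, -0.02, -3.054]
force: [0.0, -0.1, -4.9]
opening: 0.29
gripper_force: 113.1
```

send_rows --dp '[[0,-0.8,0],[0,-0.8,0],[0,-0.8,0],[0,-0.8,0],[0,-0.8,0]]' --rotation '[[0,0,0],[0,0,0],[0,0,0],[0,0,0],[0,0,0]]' --fingers '[2,2,2,2,2]'

```text
t: 7.68
position: [495.7, 75.0, 105.2]
ee_rot: [3.14, -0.02, -3.055]
force: [-0.7, -0.1, -3.9]
opening: 0.292
gripper_force: 113.1
```

send_rows --dp '[[0,-0.8,0],[0,-0.8,0],[0,-0.8,0],[0,-0.8,0],[0,-0.8,0]]' --rotation '[[0,0,0],[0,0,0],[0,0,0],[0,0,0],[0,0,0]]' --fingers '[2,2,2,2,2]'

```text
t: 8.1
position: [499.2, 35.3, 105.1]
ee_rot: [3.14, -0.02, -3.054]
force: [-0.1, 0.6, -3.9]
opening: 0.288
gripper_force: 113.1
```

Run:
```python
from h import *
im,d=read_camera("side");cv2.imwrite("pics/s3.png",im[100:340,100:380,::-1].repeat(2,0).repeat(2,1))
```

```text
(no output)
```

View pics/s3.png

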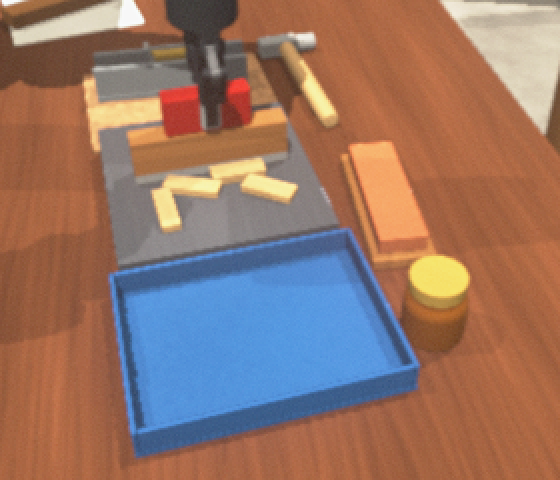

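The four chips ((192,186), (237,170), (269,188), (166,208)) are being carried ahead of the foot and all lie within its width. I'll continue the stroke.

send_rows --dp '[[0,-0.8,0],[0,-0.8,0],[0,-0.8,0],[0,-0.8,0],[0,-0.8,0]]' --rotation '[[0,0,0],[0,0,0],[0,0,0],[0,0,0],[0,0,0]]' --fingers '[2,2,2,2,2]'

```text
t: 8.57
position: [502.7, -4.7, 105.0]
ee_rot: [3.14, -0.02, -3.054]
force: [0.5, 0.7, -4.8]
opening: 0.288
gripper_force: 113.1
```

send_rows --dp '[[0,-0.8,0],[0,-0.8,0],[0,-0.8,0],[0,-0.8,0],[0,-0.8,0]]' --rotation '[[0,0,0],[0,0,0],[0,0,0],[0,0,0],[0,0,0]]' --fingers '[2,2,2,2,2]'

```text
t: 8.98
position: [506.2, -44.5, 105.0]
ee_rot: [3.14, -0.02, -3.054]
force: [0.2, 0.6, -4.2]
opening: 0.29
gripper_force: 113.1
```

send_rows --dp '[[0,-0.8,0],[0,-0.8,0],[0,-0.8,0],[0,-0.8,0],[0,-0.8,0]]' --rotation '[[0,0,0],[0,0,0],[0,0,0],[0,0,0],[0,0,0]]' --fingers '[2,2,2,2,2]'

```text
t: 9.4
position: [509.7, -84.3, 104.9]
ee_rot: [3.14, -0.02, -3.054]
force: [0.7, 0.2, -5.4]
opening: 0.288
gripper_force: 113.0
```

send_rows --dp '[[0,-0.8,0],[0,-0.8,0],[0,-0.8,0],[0,-0.8,0],[0,-0.8,0]]' --rotation '[[0,0,0],[0,0,0],[0,0,0],[0,0,0],[0,0,0]]' --fingers '[2,2,2,2,2]'

```text
t: 9.82
position: [513.1, -124.2, 104.8]
ee_rot: [3.14, -0.02, -3.054]
force: [1.3, 0.3, -5.5]
opening: 0.29
gripper_force: 113.0
```

Run:
```python
from h import *
im,d=read_camera("side");cv2.imwrite("pics/s4.png",im[100:340,100:380,::-1].repeat(2,0).repeat(2,1))
```

```text
(no output)
```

View pics/s4.png

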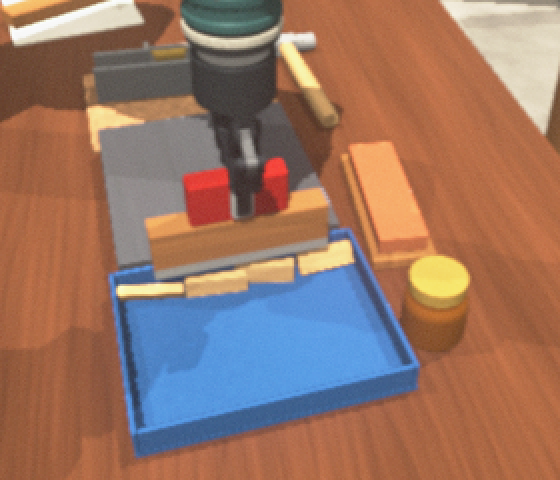

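The chips are tipping over the rim ((150,290), (216,283), (270,270), (326,257)). I'll push further.

send_rows --dp '[[0,-0.8,0],[0,-0.8,0],[0,-0.8,0],[0,-0.8,0],[0,-0.8,0]]' --rotation '[[0,0,0],[0,0,0],[0,0,0],[0,0,0],[0,0,0]]' --fingers '[2,2,2,2,2]'

```text
t: 10.28
position: [516.6, -164.0, 104.8]
ee_rot: [3.14, -0.02, -3.054]
force: [0.8, -1.0, -4.8]
opening: 0.292
gripper_force: 113.0
```

send_rows --dp '[[0,-0.8,0],[0,-0.8,0],[0,0,0],[0,0,-3],[0,0,-3]]' --rotation '[[0,0,0],[0,0,0],[0,0,0],[0,0,0],[0,0,0]]' --fingers '[2,2,2,2,2]'

```text
t: 10.7
position: [518.1, -178.7, 164.3]
ee_rot: [3.138, -0.023, -3.055]
force: [0.8, 0.0, -4.0]
opening: 0.292
gripper_force: 112.7
```

send_rows --dp '[[0,0,-2],[0,1,0],[0,2.5,0],[0,2.5,0],[0,2.5,0]]' --rotation '[[0,0,0],[0,0,0],[0,0,0],[0,0,0],[0,0,0]]' --fingers '[2,2,2,2,2]'

```text
t: 11.12
position: [511.4, -92.9, 183.7]
ee_rot: [3.139, -0.021, -3.055]
force: [-0.2, 0.3, -4.7]
opening: 0.289
gripper_force: 113.1
```

Run:
```python
from m import *
for n in("side","top"):
    im,d=read_camera(n);W=cloud(n,d,pose(n))
    if n=="side": cv2.imwrite("pics/s5.png",im[100:340,100:380,::-1].repeat(2,0).repeat(2,1))
    i=im.astype(int);x,y=W[...,0],W[...,1]
    c=(i[...,0]-i[...,2]>40)&(i[...,0]>120)&(x>380)&(x<650)&(y>-330)&(y<-90)&(W[...,2]<60)
    k,l,s,_=cv2.connectedComponentsWithStats(c.astype(np.uint8))
    for j in range(1,k):
        if s[j,4]>25: w=W[l==j];print(n,s[j,4],np.percentile(w[:,2],[2,50,98]).round(1),rect(w))
```

```text
side 344 [ 3.4 19.9 29.5] (array([ 601.1, -119.6]), array([62.1, 30.4]), 4.7)
side 852 [ 6.1 22.4 29.5] (array([ 472.7, -130.5]), array([183.1,  35.2]), 3.5)
side 1655 [-3.  -0.9  1.1] (array([ 515. , -278.8]), array([102.5, 270. ]), 89.9)
top 32 [-5.5 -1.6  2.1] (array([ 391.9, -327.1]), array([ 9.3, 26.7]), 71.9)
```

View pics/s5.png

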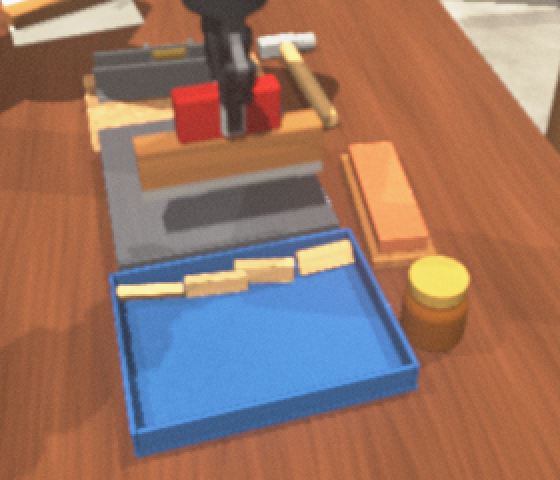

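All four chips are inside the tray, leaning on its near wall ((150,290), (216,283), (265,270), (325,257)), with tops at z ≈ 29. I'll check each one separately while heading back to the mat.

Run:
```python
from m import *
n="side";im,d=read_camera(n);W=cloud(n,d,pose(n))
i=im.astype(int);x,y=W[...,0],W[...,1]
c=(i[...,0]-i[...,2]>40)&(i[...,0]>120)&(x>375)&(x<650)&(y>-170)&(y<-95)&(W[...,2]<60)
w=W[c]
for a,b in((370,440),(445,500),(502,560),(570,640)):
    q=w[(w[:,0]>a)&(w[:,0]<b)];print(a,len(q),np.percentile(q,[3,50,97],axis=0).round(1).tolist())
print(get_state()["position"],get_state()["t"])
# bare strip: rail -y face and plate +y edge near x 470
z=np.load("c_top.npz")["W"]
r=z[(z[...,2]>30)&(z[...,2]<58)&(z[...,1]>240)&(z[...,1]<300)&(z[...,0]>370)&(z[...,0]<560)];print("rail min y",np.percentile(r[:,1],2))
```

```text
370 194 [[383.9, -148.2, 11.6], [411.4, -141.5, 22.9], [438.2, -122.2, 26.3]]
445 268 [[447.8, -145.1, 6.1], [473.6, -142.2, 20.4], [498.4, -132.3, 27.4]]
502 342 [[503.9, -144.4, 7.1], [529.7, -135.8, 23.2], [558.1, -123.4, 29.4]]
570 345 [[572.0, -134.3, 4.8], [599.9, -126.0, 19.6], [629.3, -114.0, 29.7]]
[511.3685322  -92.35799443 183.98739337] 11.2667
rail min y 265.5401907621459
```

send_rows --dp '[[0.1,1.3,0],[0.11,2.5,0],[0.11,2.5,0],[0.11,2.5,0],[0.11,2.5,0]]' --rotation '[[0,0,0],[0,0,0],[0,0,0],[0,0,0],[0,0,0]]' --fingers '[2,2,2,2,2]'

```text
t: 11.68
position: [496.4, 18.7, 184.5]
ee_rot: [3.14, -0.021, -3.055]
force: [1.0, -0.0, -4.9]
opening: 0.291
gripper_force: 113.1
```

send_rows --dp '[[0.11,2.5,0],[0.11,2.5,0],[0.11,2.5,0],[0.11,2.5,0],[0.11,2.5,0]]' --rotation '[[0,0,0],[0,0,0],[0,0,0],[0,0,0],[0,0,0]]' --fingers '[2,2,2,2,2]'

```text
t: 12.1
position: [480.0, 142.8, 184.9]
ee_rot: [3.14, -0.02, -3.055]
force: [0.2, 0.1, -5.0]
opening: 0.287
gripper_force: 113.1
```

send_rows --dp '[[0.11,2.5,0],[0.11,2.5,0],[0.11,1.5,1],[0,0,2],[0,0,1]]' --rotation '[[0,0,0],[0,0,0],[0,0,0],[0,0,0],[0,0,0]]' --fingers '[2,2,2,2,2]'

```text
t: 12.52
position: [469.8, 206.9, 143.6]
ee_rot: [3.14, -0.022, -3.053]
force: [0.6, -0.7, -5.6]
opening: 0.289
gripper_force: 112.7
```

send_rows --dp '[[0,0,0],[0,0,0]]' --rotation '[[0,0,0],[0,0,0]]' --fingers '[2,2]'

```text
t: 12.68
position: [470.4, 206.0, 145.3]
ee_rot: [3.14, -0.021, -3.055]
force: [0.2, 0.1, -3.6]
opening: 0.289
gripper_force: 112.7
```

Run:
```python
from tilt import *
st=get_state();im2,d2=read_camera("wrist");W2=cloud("wrist",d2,pose("wrist",st))
p=st["position"];print(p,st["ee_rot"],st["force"])
print("handle",slope(W2[red(im2)],p[2]+42.5,4))
print("body",slope(box(W2,375,560,175,240),p[2]-8,5))
im,d=read_camera("top");W=cloud("top",d,pose("top",st))
w=W[abs(W[...,2]-p[2]+9)<7];w=w[(w[:,1]>150)&(w[:,1]<270)&(w[:,0]>350)&(w[:,0]<600)];print(rect(w))
```

```text
[470.41394224 206.00360773 145.25154477] [ 3.14009353 -0.02124271 -3.05470601] [ 0.20630412  0.13566648 -3.55035198]
handle (12030, array([ 4.800000e-03, -3.300000e-03,  1.880167e+02]), np.float64(0.69), array([419., 190.]), array([497., 220.]))
body (6223, array([ 2.400000e-03, -5.200000e-03,  1.381793e+02]), np.float64(0.63), array([379., 183.]), array([430., 217.]))
(array([471.2, 205.5]), array([180.5,  32.2]), 4.4)
```

send_rows --dp '[[0,0,1.5],[0,0,2],[0,0,2],[0,0,1.2],[0,0,0.4]]' --rotation '[[0,0,0],[0,0,0],[0,0,0],[0,0,0],[0,0,0]]' --fingers '[2,2,2,2,2]'

```text
t: 13.2
position: [469.0, 205.8, 73.7]
ee_rot: [3.14, -0.021, -3.055]
force: [-0.3, -0.3, -4.5]
opening: 0.292
gripper_force: 113.0
```

send_rows --dp '[[0,0,0.1],[0,0,0.1],[0,0,0.1],[0,0,0.1],[0,0,0]]' --rotation '[[0,0,0],[0,0,0],[0,0,0],[0,0,0],[0,0,0]]' --fingers '[2,2,2,2,2]'

```text
t: 13.62
position: [469.6, 206.2, 71.1]
ee_rot: [3.14, -0.019, -3.054]
force: [-0.3, -1.5, -4.8]
opening: 0.289
gripper_force: 113.0
```

send_rows --dp '[[0,0,0.1],[0,0,0.1],[0,0,0]]' --rotation '[[0,0,0],[0,0,0],[0,0,0]]' --fingers '[2,2,2]'

```text
t: 13.87
position: [469.5, 206.2, 68.8]
ee_rot: [3.14, -0.019, -3.054]
force: [0.9, 0.1, -1.3]
opening: 0.289
gripper_force: 113.8
```

send_rows --dp '[[0,0,0.05],[0,0,0.05],[0,0,0]]' --rotation '[[0,0,0],[0,0,0],[0,0,0]]' --fingers '[2,2,2]'

```text
t: 14.12
position: [469.6, 206.2, 68.7]
ee_rot: [3.14, -0.019, -3.054]
force: [-4.4, -1.3, 15.7]
opening: 0.293
gripper_force: 115.9
```

Contact at about 16 N, so it's seated. I'll release and lift.

send_rows --dp '[[0,0,0],[0,0,0],[0,0,0],[0,0,0],[0,0,0]]' --rotation '[[0,0,0],[0,0,0],[0,0,0],[0,0,0],[0,0,0]]' --fingers '[4.5,5.5,6,6,6]'

```text
t: 14.53
position: [469.3, 206.2, 67.7]
ee_rot: [3.14, -0.02, -3.054]
force: [0.5, -0.0, 0.1]
opening: 0.704
gripper_force: 0.0
```

send_rows --dp '[[0,0,-0.8],[0,0,-2],[0,0,-3],[0,0,-3],[0,0,-3]]' --rotation '[[0,0,0],[0,0,0],[0,0,0],[0,0,0],[0,0,0]]' --fingers '[6,6,6,6,6]'

```text
t: 14.95
position: [471.3, 206.1, 187.7]
ee_rot: [3.14, -0.02, -3.054]
force: [1.8, -0.1, -0.6]
opening: 0.698
gripper_force: 0.0
```

send_rows --dp '[[0,0,-2],[0,0,0],[0,0,0],[0,0,0],[0,0,0]]' --rotation '[[0,0,0],[0,0,0],[0,0,0],[0,0,0],[0,0,0]]' --fingers '[6,6,6,6,6]'

```text
t: 15.37
position: [471.5, 206.0, 204.9]
ee_rot: [3.14, -0.021, -3.054]
force: [0.3, -0.2, -1.3]
opening: 0.704
gripper_force: 0.0
```

Run:
```python
from tilt import *
st=get_state();im2,d2=read_camera("wrist");W2=cloud("wrist",d2,pose("wrist",st))
print(st["position"],st["force"],st["gripper_force"])
w=W2[red(im2)];print("handle",slope(w,112,5),rect(w[w[:,2]>106]))
im,d=read_camera("side");cv2.imwrite("pics/s6.png",im[60:340,60:380,::-1].repeat(2,0).repeat(2,1))
```

```text
[471.51584304 206.02785206 204.86682236] [ 0.27371016 -0.21745351 -1.3065608 ] 0.0
handle (3865, array([3.300000e-03, 3.300000e-03, 1.116001e+02]), np.float64(0.77), array([419., 190.]), array([517., 222.])) (array([467.4, 205.8]), array([97.6, 25. ]), 5.0)
```

View pics/s6.png

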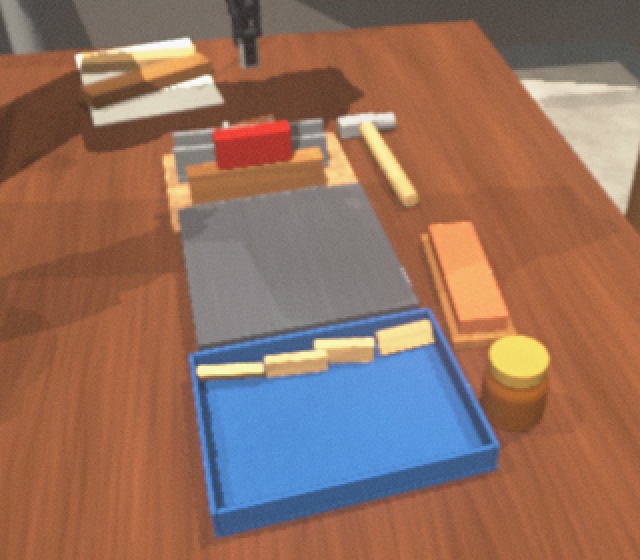

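The scraper stands level on the bare cork (handle at about (253,145), top z ≈ 111), and the gripper is clear above it. The four chips are in the tray, and the stone, jar and hammer haven't moved.

```bash
python3 -c "
from rig import *
print(sign_off())"
```

```text
the job is handed in; nothing more can be done
None
```

I handed the job in at about 15.5 s; no verdict came back. The last pictures show all four chips in the tray, the scraper standing level on the bare cork and the bystanders in place, and I saw no pressing force on the plate during the wipe.

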